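Put the stock away in the pantry tray and latch it

ROBOT

A 6-joint arm with a two-finger parallel gripper is mounted at the origin on the work surface. World frame = base frame: x ahead of the robot, y to its left, z up, the work surface at z = 0. Lengths are in m, angles in rad, forces in N, time in s.
With the tool pointing down it reaches from about 0.425 to 0.95 m from the base axis. Payload 3.5 kg.
Tool frame: the origin (TCP) lies between the finger pads; the fingertips stand 22 mm ahead of it and the grasp point (between the pads) lies 3 mm ahead of it (r.finger_overhang is the distance from the TCP to the fingertips, in m); z points along the fingers, y is the line along which they close (so a half turn about z gives the same grasp; the last joint's range is limited). The gripper opens to 85 mm and grips with 20 to 120 N. Pads are 22 mm wide; open, the fingers measure 114 mm over their backs; the gripper's body (76 mm by 85 mm) begins 54 mm behind the grasp point. The pads swing forward as they close: fully open they stand 13 mm farther back than shut.
Start: joints at [1.032, 0.286, 1.577, -0, 1.279, -0.15], TCP at [0.256, 0.625, 0.253] pointing down, gripper open.
Joint ranges: [-2.77, 2.77], [-0.9, 2.22], [0.21, 2.48], [-1.53, 4.67], [0.24, 2.81], [-2.84, 2.84]. Speed limits (rad/s): [2.79, 2.79, 3.14, 3.14, 3.14, 3.14].

INTERFACE

Orientations are given as [roll, pitch, yaw] about the fixed x, y, z axes, in that order (R = Rz(yaw) Ry(pitch) Rx(roll)).
In Python, from rig import r gives the robot as it stands.
- The arm moves only by the tool jog_arm, never from a script. Its argument "targets" is a list that holds one entry, the list of rows, each a list of 6 numbers: the shift along the world's x, y, z as a fraction of full scale, then the turn, a rotation vector about the world's x, y, z as a fraction of full scale. A call has 1 to 12 rows; each row shifts and turns the commanded pose from where the row before left it; what a row does not reach is not made up. Full scale, the value 1, is 0.03 m for a shift and 180 degrees for a turn. A row lasts 1/12 s, in which the tool goes at most 41.7 mm and 7.16 degrees, less where a joint would pass 70% of its speed; a pose out of reach is approached as far as the arm can. A call with a number of a shift or a turn outside -1 to 1 is refused whole. A call with a gripper value outside its range is refused whole. "fingers" is the opening, from -1 (shut) to 1 (fully open), set as the call begins (left out, the last holds). The fingers move at their own pace and stop on an object; "newtons" is the grip in N (left out, the last holds). Time passes only in rows, so rows that do not move let the fingers close. It gives the time, the measured TCP pose, the force, the opening and the grip force at its end, in the units of the state.
- r.get_obs(): the state, without advancing time (a new reading comes with each control period).
- r.get_image(name): name is "scene" or "side" or "wrist"; returns a dict with "color" (400x640x3 uint8, red, green, blue), "mtx" (3x3 intrinsics, pixels), "camera_from_world" (4x4, takes a point from world to camera coordinates). Camera axes: x right, y down, z forward; pixel columns grow to the right and rows downward; lengths in m; the calibration is good to about 2 mm. A picture is of the moment at which its call begins. There is no depth.
- r.hand_in(): hands the job in; it is judged then, once.
The state is a dict: "clock": time; "joint_pos": joint angles; "joint_vel": joint speeds; "tau": joint torques, N m; "ee_pos": TCP position; "orientation": TCP orientation; "contact_force": force on the tool from outside, world axes, zero at the start; "moment": the same for the moment, N m; "grip_width": finger opening in m; "grasp_force": force on a finger pad.
Only numpy, scipy, OpenCV 4.12 (cv2) and the standard library are available. Lean on these libraries where they do the work, as an engineer would, in place of code of your own. Each camera call takes 0.05 s, during which the arm holds its last target. There are 200 camera calls.

TASK

Swing the steel bar latch of the low oak pantry unit up out of the way, pull the tray out, and stand every food tin and every small carton that is on the counter upright on the tray's floor; leave the glass jar and the mug alone. Then slide the loaded tray fully home under the shelf board, and only then swing the latch back down until it rests in its catch on the tray front.

Things in the scene. Friction and masses are not known exactly. Their poses are not given: they have to be found in the camera images.
- unit: Low oak pantry unit fixed on the counter, 240 mm deep (x), 300 wide (y), 150 high; origin: centre of its underside; its open front faces its -x, in the plane x = -120 mm. Side walls 30 mm thick at y = +-130 mm; the shelf board over it (underside 132 mm, top 150) is set back 25 mm from the front; two low things are fixed at the back of its top (to 195 mm).
- tray (a joint): How far the white tray is pulled out of the unit's front, m, along the unit's -x: 0 fully home under the shelf board, 0.21 fully out (then all of the tray floor is clear of the board). Stays where it is left; needs about 2 N.
- tray_floor (a point): Centre of the top of the tray's floor, moving with the tray; axes as the unit's (x away from the tray front). The inside is 188 mm (x) by 202 mm (y). Back and side walls stand 40 mm above the floor, 6 mm thick; the front panel 48 mm. Items stand in any arrangement; 2 by 2 fits with centres at +-47 mm in x and +-50 mm in y.
- tray_handle (a point): Middle of the tray's steel bar handle: a horizontal round bar 12 mm thick, 80 mm long along the unit's y, 55 mm in front of the tray's front panel (49 mm clear behind it), 35 mm above the counter. Axes as the unit's.
- latch (a joint): Angle of the steel bar latch on the front of the unit, rad: 0 shut (bar level across the tray front, resting in the catch), about 1.57 upright, 2.1 leaning outwards. Upright or beyond it is out of the way of a hand over the tray. It swings in the plane of the unit's front and its stiff hinge stays where it is left.
- latch_hinge (a point): Hinge axis of the latch, on the unit's front at its own y = +130 mm, 66 mm above the counter; the axis runs along the unit's x; axes as the unit's.
- latch_knob (a point): Middle of the latch's grip: a round peg 16 mm thick that sticks out 50 mm towards the unit's -x from the bar's free end, 100 mm from the hinge axis. When shut it lies at the unit's y = +30 mm, 66 mm above the counter; the catch is a small hook on the tray front at y = +65 mm.
- tin1: Food tin, plain steel with a paper label band, 66 mm across, 74 mm high, 0.3 kg, standing on the counter; origin at the centre of its underside, z up. May be absent (None).
- tin2: Food tin, plain steel with a paper label band, 66 mm across, 74 mm high, 0.3 kg, standing on the counter; origin at the centre of its underside, z up. May be absent (None).
- carton1: Small plain food carton, cardboard with a paper band, 56 mm (its x) by 68 mm (its y) by 72 mm high, 0.2 kg, standing on the counter; origin at the centre of its underside, z up. May be absent (None).
- carton2: Small plain food carton, cardboard with a paper band, 56 mm (its x) by 68 mm (its y) by 72 mm high, 0.2 kg, standing on the counter; origin at the centre of its underside, z up. May be absent (None).
- jar: Bystander: tall closed glass jar, 72 mm across, 150 mm high; origin at the centre of its underside. Leave alone.
- mug: Bystander: blue mug, 80 mm across, 90 mm high; origin at the centre of its underside. Leave alone.
Mind the look-alikes: they are no part of the job. What is shaped like the carton1 but black or yellow is not meant.

How it is judged:
By the outcome, as a careful person would: the job done as asked, in the order asked, and still so for the second after the job is handed in, with the robot touching nothing.
Of tin1, tin2, carton1, carton2 only 2 to 4 are there at a start; the rules pass over those that are not, and their reading is None.
At some moment in a run one of tin1, tin2, carton1, carton2 may be knocked a few centimetres aside while the robot is not near it.
It also fails if it takes over 210 s, if anything falls off the work surface, if the arm or the gripper's body presses on something with over 40 N, if the wrist force passes 120 N, or if a joint passes its speed limit or range.

## Working session

There is one attempt and no reset: what is moved stays moved. The work goes in short steps, Python scripts to look and compute and a tool call to move; the robot and the scene stay as the last step left them, time stands still between calls to the robot, and variables do not carry over. Pictures are saved under pics/ and viewed, at most 14 in all, crops included, and the job is handed in when it is done.

Besides the shell and the picture viewer there is one more tool, called after "Emit:" as a command line: name --argument value ..., lists and objects as JSON in quotes. jog_arm: Moves the arm, as the interface text tells. Shift numbers are shares of 0.03 m and turn numbers shares of 180 degrees, none past 1 either way. Its arguments: {"type":"object","properties":{"targets":{"type":"array"},"fingers":{"type":"number"},"newtons":{"type":"number"}},"required":["targets"]}

```bash
ls; mkdir -p pics; python3 - <<'E'
from rig import r
import cv2,pickle
for n in ["scene","side","wrist"]:
    d=r.get_image(n); pickle.dump(d,open(f"{n}0.pkl","wb")); cv2.imwrite(f"pics/{n}0.png",d["color"][:,:,::-1])
    import numpy as np; c=np.linalg.inv(d["camera_from_world"]); print(n,c.round(3).tolist(),d["mtx"].round(1).tolist())
o=r.get_obs(); print(o)
E
```

```text
pics
scene [[0.34, 0.725, -0.599, 1.377], [0.94, -0.269, 0.208, -0.348], [-0.01, -0.634, -0.773, 1.156], [0.0, 0.0, 0.0, 1.0]] [[467.6, 0.0, 325.3], [0.0, 467.6, 198.2], [0.0, 0.0, 1.0]]
side [[0.714, -0.397, 0.577, -0.281], [-0.7, -0.417, 0.579, -0.902], [0.011, -0.818, -0.576, 0.907], [0.0, 0.0, 0.0, 1.0]] [[496.3, 0.0, 319.4], [0.0, 496.3, 199.2], [0.0, 0.0, 1.0]]
wrist [[0.38, 0.883, 0.277, 0.185], [0.925, -0.362, -0.115, 0.654], [-0.002, 0.3, -0.954, 0.373], [0.0, 0.0, 0.0, 1.0]] [[360.0, 0.0, 311.9], [0.0, 360.0, 197.1], [0.0, 0.0, 1.0]]
{'clock': 0.15, 'joint_pos': array([ 1.03197551e+00,  2.87012240e-01,  1.57784686e+00,  6.56525786e-07,
        1.27859979e+00, -1.50022379e-01]), 'joint_vel': array([-0.00024065, -0.0017828 , -0.00550368,  0.0004854 , -0.0017229 ,
       -0.00051572]), 'tau': array([ 7.39305196e-04, -4.06601536e+01, -2.93140537e+01, -1.28078577e-04,
        4.01163168e-03,  2.78245966e-05]), 'ee_pos': array([0.25561801, 0.62421675, 0.25222818]), 'orientation': array([-3.13974747e+00, -2.79549975e-04,  2.75279377e+00]), 'contact_force': array([-0.62014908,  0.14261924, -1.67215493]), 'moment': array([-0.00400051, -0.00382959,  0.03782622]), 'grasp_force': 0.0, 'grip_width': 0.08546779140022917}
```

View pics/scene0.png

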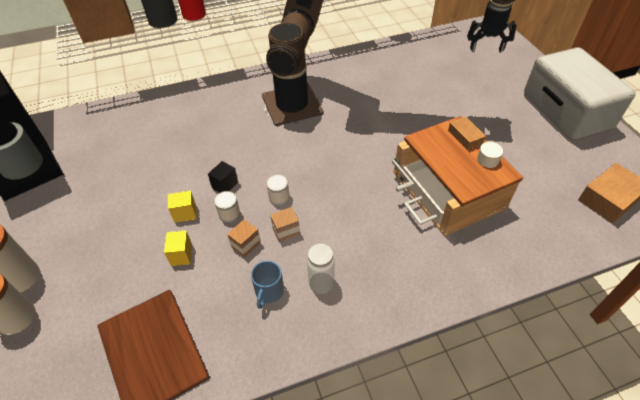

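View pics/side0.png

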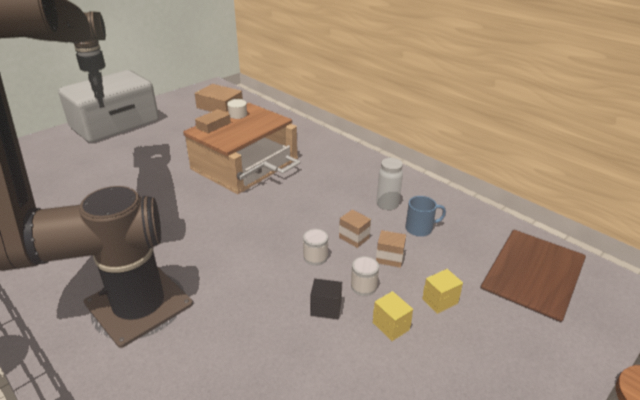

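The scene has two tins (scene view: 278,190 and 228,207), two brown cartons (286,224 and 244,238), and the jar and mug. The black and yellow boxes are the look-alikes. The unit is at about (455,175) with its latch and handle on the left side. I'll enlarge both areas.

```bash
python3 - <<'E'
import cv2,pickle,numpy as np
S=pickle.load(open("scene0.pkl","rb"))["color"][:,:,::-1];D=pickle.load(open("side0.pkl","rb"))["color"][:,:,::-1]
def cr(im,x,y,n,k): 
    o=cv2.resize(im[y:y+n,x:x+n],None,fx=k,fy=k,interpolation=cv2.INTER_CUBIC)
    for i in range(0,n,20):
        cv2.putText(o,str(x+i),(i*k,8),0,.3,(0,0,255));cv2.putText(o,str(y+i),(0,i*k+4),0,.3,(0,0,255));
        cv2.line(o,(i*k,10),(i*k,16),(0,0,255));
    return o
cv2.imwrite("pics/u.png",np.hstack([cr(S,388,110,133,3),cr(D,175,85,133,3)]))
cv2.imwrite("pics/it.png",np.hstack([cr(S,205,165,100,4),cr(D,300,200,100,4)]))
E
```

```text
(no output)
```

View pics/u.png

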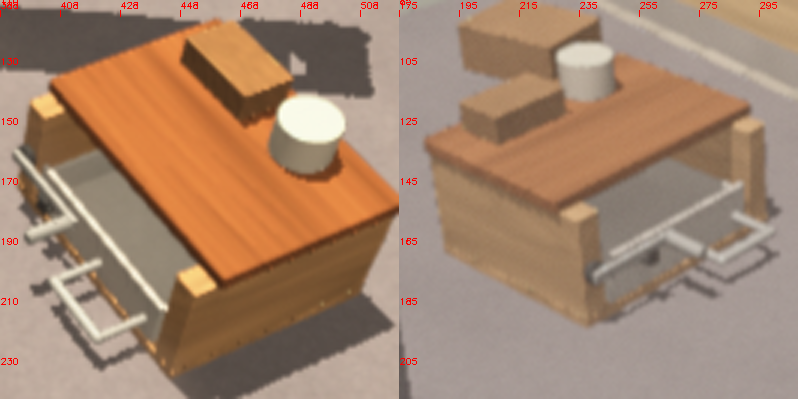

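View pics/it.png

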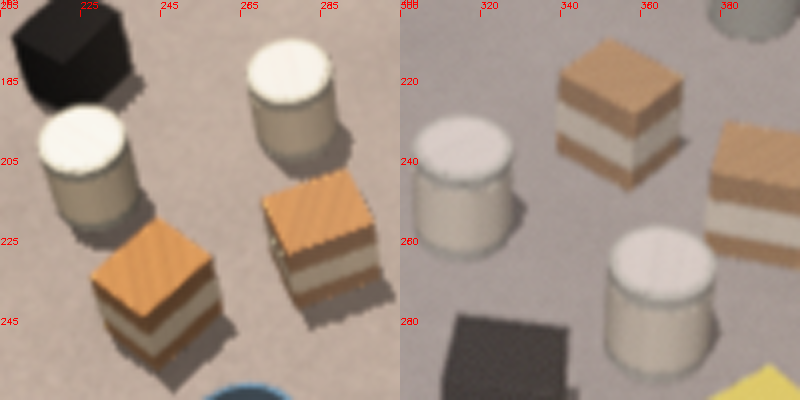

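The tin lid centres in the scene view are about (277.5,182.8) and (225.8,199.8). In the side view they're at (315.8,237) and (365.8,266). The unit faces the -y side, with the hinge near the robot. Next I'll triangulate and fit the unit pose.

```bash
cat > geo.py <<'E'
import numpy as np,cv2,pickle
def P(d): return d["mtx"]@d["camera_from_world"][:3]
def proj(d,X):
    q=P(d)@np.append(X,1); return q[:2]/q[2]
def tri(d1,a,d2,b):
    X=cv2.triangulatePoints(P(d1),P(d2),np.array(a,float).reshape(2,1),np.array(b,float).reshape(2,1))[:,0]; X=X[:3]/X[3]
    return X,np.linalg.norm(proj(d1,X)-a)
def onz(d,p,z):
    c=np.linalg.inv(d["camera_from_world"]); v=c[:3,:3]@np.linalg.solve(d["mtx"],[p[0],p[1],1]); o=c[:3,3]
    return (o+v*(z-o[2])/v[2])
E
python3 - <<'E'
from geo import *
from scipy.optimize import least_squares
S=pickle.load(open("scene0.pkl","rb"));D=pickle.load(open("side0.pkl","rb"))
s=lambda u,v:(205+u/4,165+v/4); d=lambda u,v:(300+(u-400)/4,200+v/4)
us=lambda u,v:(388+u/3,110+v/3); ud=lambda u,v:(175+(u-399)/3,85+v/3)
print("tinA",tri(S,s(290,71),D,d(463,148)));print("tinB",tri(S,s(83,139),D,d(663,264)))
cA=[s(263,206),s(347,171),s(374,217),s(293,253)];cB=[s(93,274),s(157,219),s(213,258),s(144,316)]
cAd=[d(559,72),d(608,39),d(684,77),d(635,112)]
print("cA tri",tri(S,np.mean(cA,0),D,np.mean(cAd,0)),"cB tri",tri(S,np.mean(cB,0),D,(392.5,242)))
for n,c,im in(("A",cA,S),("B",cB,S),("Ad",cAd,D)):
    q=np.array([onz(im,p,.072)[:2] for p in c]); e=np.roll(q,-1,0)-q
    print(n,q.mean(0).round(4),[(round(float(np.hypot(*x)),4),round(float(np.degrees(np.arctan2(x[1],x[0]))),1)) for x in e])
pts=[((-.095,.15,.15),us(51,85),ud(558,208)),((-.095,-.15,.15),us(225,282),ud(748,104)),((.12,.15,.15),us(205,22),ud(427,143)),((-.12,-.15,0),us(172,373),None),((-.12,.15,0),None,ud(590,325))]
def f(p):
    R=np.array([[np.cos(p[2]),-np.sin(p[2]),0],[np.sin(p[2]),np.cos(p[2]),0],[0,0,1]]);o=[]
    for X,a,b in pts:
        W=R@np.array(X)+[p[0],p[1],0]
        for im,q in((S,a),(D,b)):
            if q is not None:o+=list(proj(im,W)-q)
    return np.array(o)
z=least_squares(f,[.4,.35,1.5],loss="soft_l1");print(z.x,np.degrees(z.x[2]),f(z.x).round(1))
p=z.x;R=np.array([[np.cos(p[2]),-np.sin(p[2])],[np.sin(p[2]),np.cos(p[2])]])
for n,a,b in(("h+",us(53,280),ud(715,258)),("h-",us(98,338),ud(770,228)),("pegroot",us(75,218),ud(660,237)),("pegtip",us(30,238),ud(700,250))):
    X,e=tri(S,a,D,b);print(n,X.round(4),round(e,1),"unit",(R.T@(X[:2]-p[:2])).round(4))
E
```

```text
tinA (array([ 0.42839001, -0.17521353,  0.07091932]), np.float64(0.8268832403767189))
tinB (array([ 0.43933593, -0.34028659,  0.07076125]), np.float64(0.9838654428249718))
cA tri (array([ 0.56499303, -0.19285802,  0.06908429]), np.float64(0.8284157217381913)) cB tri (array([ 0.5670015 , -0.32093018,  0.06278244]), np.float64(1.7379826293185852))
A [ 0.5654 -0.1909] [(0.0677, 98.2), (0.0476, 6.9), (0.0649, -80.7), (0.0488, -169.7)]
B [ 0.5708 -0.3166] [(0.0627, 120.4), (0.056, 31.5), (0.0657, -61.4), (0.0539, -151.6)]
Ad [ 0.5622 -0.1974] [(0.0532, 2.8), (0.0666, -85.4), (0.0537, -177.3), (0.0664, 94.2)]
[0.58606621 0.34339205 1.71358318] 98.18108392348533 [-3.5 -0.7  0.6 -2.1 -0.  -0.1  0.6 -1.5  0.6 -1.7 -2.2 -0.9  0.   4.2
 -0.1  2.2]
h+ [0.6124 0.1793 0.0349] 0.3 unit [-0.1661 -0.0028]
h- [0.6976 0.1847 0.0377] 0.5 unit [-0.1729 -0.0878]
pegroot [0.5681 0.2206 0.064 ] 0.5 unit [-0.1189  0.0353]
pegtip [0.5784 0.1646 0.0675] 0.3 unit [-0.1759  0.033 ]
```

Emit:
jog_arm --targets '[[[0.5,-0.8,0.8,0,0,-0.034],[0.5,-0.8,0.8,0,0,-0.034],[0.5,-0.8,0.8,0,0,-0.034],[0.67,-0.93,0,0,0,-0.034],[0.67,-0.93,0,0,0,-0.034],[0.67,-0.93,0,0,0,-0.034],[0.67,-0.93,0,0,0,-0.034],[0.67,-0.93,0,0,0,-0.034],[0.67,-0.93,0,0,0,-0.034],[0.67,-0.93,0,0,0,-0.034],[0.67,-0.93,0,0,0,0],[0.67,-0.93,0,0,0,0]]]'

```text
clock: 1.15
ee_pos: [0.4822, 0.3, 0.325]
orientation: [-3.141, 0.0, 1.684]
contact_force: [0.2, 0.1, -0.0]
grip_width: 0.0854
grasp_force: 0.0
```

Emit:
jog_arm --targets '[[[0.6,-1,0,0,0,0],[0.6,-1,0,0,0,0],[0.6,-1,0,0,0,0],[0.6,-1,0,0,0,0],[0.6,-1,0,0,0,0],[0,0,0,0,0,0],[0,0,0,0,0,0]]]'

```text
clock: 1.73
ee_pos: [0.5722, 0.15, 0.3246]
orientation: [-3.14, -0.0, 1.681]
contact_force: [-0.0, -1.2, -0.8]
grip_width: 0.0851
grasp_force: 0.0
```

```bash
python3 - <<'E'
from rig import r
import pickle,cv2
d=r.get_image("wrist");pickle.dump(d,open("w1.pkl","wb"));o=r.get_obs();print(o["ee_pos"],o["orientation"])
E
```

```text
[0.57163766 0.15114692 0.32476079] [-3.14028579e+00 -5.73939389e-04  1.68316213e+00]
```

Emit:
jog_arm --targets '[[[-0.5,-1,0,0,0,0],[-0.5,-1,0,0,0,0],[-0.5,-1,0,0,0,0],[0,0,0,0,0,0],[0,0,0,0,0,0]]]'

```text
clock: 2.2
ee_pos: [0.5258, 0.0619, 0.3255]
orientation: [3.141, -0.001, 1.684]
contact_force: [-0.1, 0.8, -0.4]
grip_width: 0.0852
grasp_force: 0.0
```

```bash
python3 - <<'E'
from rig import r
import pickle,cv2,numpy as np
d=r.get_image("wrist");pickle.dump(d,open("w2.pkl","wb"));o=r.get_obs();print(o["ee_pos"],o["orientation"])
a=pickle.load(open("w1.pkl","rb"))["color"]
cv2.imwrite("pics/w12.png",cv2.resize(np.vstack([a[140:],d["color"][140:]])[:,:,::-1],None,fx=1.15,fy=1.15))
E
```

```text
[0.52626933 0.06255439 0.3255593 ] [ 3.14086903e+00 -6.58004744e-04  1.68540159e+00]
```

View pics/w12.png

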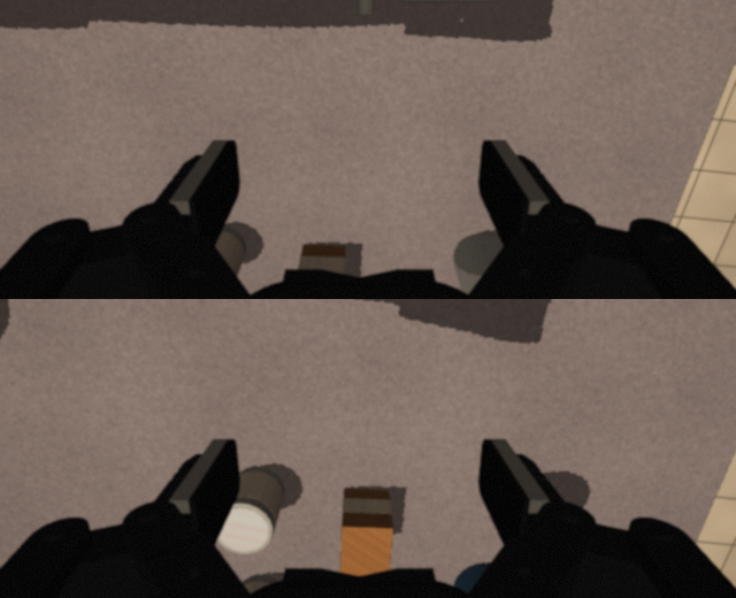

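The crop shows only open counter between the fingers, plus the tops of a tin and a carton. The unit lies in the top rows that I cut off.

```bash
python3 - <<'E'
import pickle,cv2,numpy as np
L=[]
for n in("w1","w2"):
    c=pickle.load(open(n+".pkl","rb"))["color"][:235,:,::-1]
    c=cv2.resize(c,None,fx=1.25,fy=1.25,interpolation=cv2.INTER_CUBIC); L.append(c)
cv2.imwrite("pics/w12b.png",np.vstack(L)); print(L[0].shape)
E
```

```text
(294, 800, 3)
```

View pics/w12b.png

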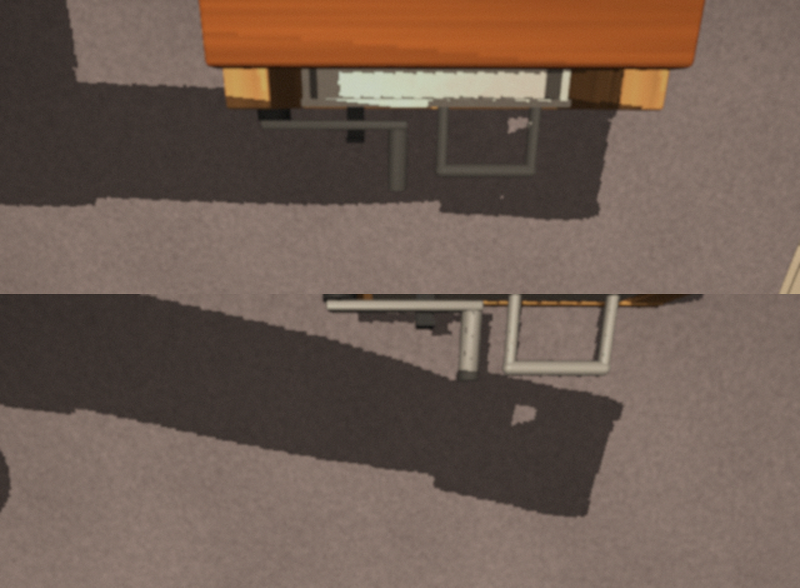

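In the top view (w1, ×1.25) the board's front corners are (207,66) and (695,66). The handle spans (440,170)–(537,170) and the knob peg (398,128)–(398,190). The second view shows the handle at (506,74)–(608,74) and the peg tip at (468,84).

```bash
python3 - <<'E'
from geo import *
A=pickle.load(open("w1.pkl","rb"));B=pickle.load(open("w2.pkl","rb"))
k=lambda u,v:(u/1.25,v/1.25)
T={}
for n,a,b in(("h+",(444,170),(510,74)),("h-",(533,170),(604,74)),("pegtip",(398,189),(468,84)),("pegroot",(398,128),(471,16))):
    X,e=tri(A,k(*a),B,k(*b));T[n]=X;print(n,X.round(4),round(e,1))
for n,a,z in(("b+",(207,67),.15),("b-",(695,67),.15),("pil+",(226,108),.15),("pil-",(665,108),.15),("pil+",(226,108),.0),("pil-",(665,108),.0),("h+",(442,170),.035),("h-",(535,170),.035),("tip",(398,189),.066),("root",(398,128),.066),("hinge",(262,124),.066)):
    print(n,z,onz(A,k(*a),z).round(4))
E
```

```text
h+ [0.6187 0.1759 0.0289] 0.5
h- [0.6999 0.185  0.0291] 0.7
pegtip [0.5771 0.1611 0.0711] 0.6
pegroot [0.5718 0.2099 0.0669] 0.3
b+ 0.15 [0.4501 0.2365 0.15  ]
b- 0.15 [0.7464 0.2692 0.15  ]
pil+ 0.15 [0.4616 0.2137 0.15  ]
pil- 0.15 [0.7352 0.2439 0.15  ]
pil+ 0.0 [0.4098 0.2072 0.    ]
pil- 0.0 [0.8223 0.2527 0.    ]
h+ 0.035 [0.6167 0.1761 0.035 ]
h- 0.035 [0.7005 0.1854 0.035 ]
tip 0.066 [0.5779 0.16   0.066 ]
root 0.066 [0.5721 0.2098 0.066 ]
hinge 0.066 [0.4617 0.2007 0.066 ]
```

Emit:
jog_arm --targets '[[[0.335,0.735,0,0,0,0],[0.335,0.735,0,0,0,0],[0.335,0.735,0,0,0,0],[0.335,0.735,0,0,0,0],[0.335,0.735,0,0,0,0],[0,0,-1,0,0,0],[0,0,-1,0,0,0],[0,0,-1,0,0,0],[0,0,-1,0,0,0],[0,0,-1,0,0,0],[0,0,-0.7,0,0,0],[0,0,0,0,0,0]]]' --fingers 0

```text
clock: 3.25
ee_pos: [0.5731, 0.1733, 0.1479]
orientation: [-3.13, -0.0, 1.687]
contact_force: [-2.0, -0.1, -0.7]
grip_width: 0.0428
grasp_force: 0.0
```

Emit:
jog_arm --targets '[[[0,0,-0.5,0,0,0],[0,0,-0.5,0,0,0],[0,0,-0.5,0,0,0],[0,0,-0.5,0,0,0],[0,0,-0.5,0,0,0],[0,0,-0.2,0,0,0],[0,0,0,0,0,0],[0,0,0,0,0,0]]]'

```text
clock: 3.92
ee_pos: [0.5777, 0.1726, 0.0744]
orientation: [3.14, -0.0, 1.686]
contact_force: [0.6, 0.3, 0.5]
grip_width: 0.0428
grasp_force: 0.0
```

Emit:
jog_arm --targets '[[[0,0,0,0,0,0],[0,0,0,0,0,0],[0,0,0,0,0,0],[0,0,0,0,0,0],[0,0,0,0,0,0],[0,0,0,0,0,0]]]' --fingers -1 --newtons 35

```text
clock: 4.42
ee_pos: [0.5755, 0.1719, 0.0737]
orientation: [-3.137, -0.0, 1.684]
contact_force: [-5.3, 0.0, 2.4]
grip_width: 0.0149
grasp_force: 34.1
```

Emit:
jog_arm --targets '[[[-0.017,-0.002,0.333,0,0,0],[-0.05,-0.006,0.33,0,0,0],[-0.083,-0.009,0.323,0,0,0],[-0.113,-0.013,0.313,0,0,0],[-0.144,-0.016,0.3,0,0,0],[-0.173,-0.019,0.284,0,0,0],[-0.2,-0.022,0.265,0,0,0],[-0.226,-0.025,0.244,0,0,0],[-0.248,-0.028,0.22,0,0,0]]]'

```text
clock: 5.17
ee_pos: [0.5416, 0.1681, 0.1549]
orientation: [3.132, -0.001, 1.684]
contact_force: [5.6, 4.0, -1.6]
grip_width: 0.0145
grasp_force: 34.0
```

Emit:
jog_arm --targets '[[[-0.269,-0.03,0.194,0,0,0],[-0.287,-0.032,0.166,0,0,0],[-0.302,-0.033,0.136,0,0,0],[-0.314,-0.035,0.105,0,0,0],[-0.323,-0.036,0.073,0,0,0],[-0.329,-0.036,0.04,0,0,0],[-0.331,-0.037,0.007,0,0,0],[-0.33,-0.037,-0.026,0,0,0],[-0.326,-0.036,-0.06,0,0,0],[0,0,0,0,0,0]]]'

```text
clock: 6.0
ee_pos: [0.4582, 0.1589, 0.1784]
orientation: [3.129, -0.001, 1.684]
contact_force: [-2.9, 2.0, 17.6]
grip_width: 0.0146
grasp_force: 38.7
```

Emit:
jog_arm --targets '[[[0,0,0,0,0,0],[0,0,0,0,0,0],[0,0,0,0,0,0],[0,0,0.5,0,0,0],[0,0,0.9,0,0,0],[0,0,0.9,0,0,0],[0,0,0,0,0,0]]]' --fingers -0.05

```text
clock: 6.58
ee_pos: [0.4575, 0.1582, 0.2453]
orientation: [3.133, 0.001, 1.685]
contact_force: [0.8, 0.4, 1.9]
grip_width: 0.0406
grasp_force: 0.0
```

Emit:
jog_arm --targets '[[[0.5,-0.1,0.1,0,0,-0.035],[0.5,0,0,0,0,-0.035],[0.5,0,0,0,0,-0.035],[0.5,0,0,0,0,-0.035],[0.5,0,0,0,0,-0.035],[0.5,0,0,0,0,-0.035],[0.5,0,0,0,0,-0.035],[0.5,0,0,0,0,-0.035],[0.5,0,0,0,0,-0.035],[0.5,0,0,0,0,-0.035],[0.5,0,0,0,0,-0.035],[0.5,0,0,0,0,-0.035]]]'

```text
clock: 7.58
ee_pos: [0.6351, 0.1547, 0.2412]
orientation: [-3.142, 0.003, 0.36]
contact_force: [0.5, 0.7, -0.3]
grip_width: 0.0404
grasp_force: 0.0
```

```bash
python3 - <<'E'
from rig import r
import pickle,cv2,numpy as np
d=r.get_image("scene");o=r.get_obs();print(o["ee_pos"],o["orientation"])
cv2.imwrite("pics/s1.png",cv2.resize(d["color"][60:260,300:540,::-1],None,fx=2.5,fy=2.5))
E
```

```text
[0.63725201 0.15432262 0.24121692] [3.14077660e+00 5.00839951e-04 3.55349284e-01]
```

View pics/s1.png

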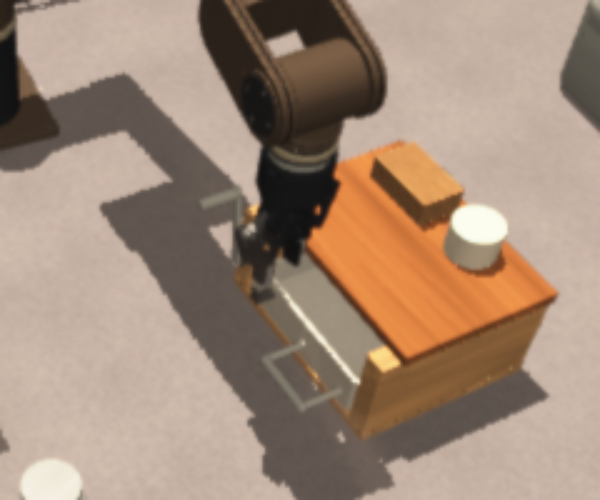

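The picture shows the latch upright, with its peg at (220,197) in the crop. The handle at (305,385) is clear, so I'll go to it next.

Emit:
jog_arm --targets '[[[0.245,0.3,0,0,0,-0.026],[0.245,0.3,0,0,0,-0.026],[0.245,0.3,0,0,0,-0.026],[0,0,-1,0,0,0],[0,0,-1,0,0,0],[0,0,-1,0,0,0],[0,0,-1,0,0,0],[0,0,0,0,0,0]]]'

```text
clock: 8.3
ee_pos: [0.6513, 0.1812, 0.1135]
orientation: [3.141, 0.016, 0.122]
contact_force: [-1.4, 0.3, -1.0]
grip_width: 0.0403
grasp_force: 0.0
```

Emit:
jog_arm --targets '[[[0,0,-0.5,0,0,0],[0,0,-0.5,0,0,0],[0,0,-0.5,0,0,0],[0,0,-0.5,0,0,0],[0,0,-0.5,0,0,0],[0,0,0,0,0,0]]]'

```text
clock: 8.8
ee_pos: [0.6546, 0.1818, 0.0434]
orientation: [3.142, 0.007, 0.12]
contact_force: [-0.7, -0.2, -0.5]
grip_width: 0.0406
grasp_force: 0.0
```

Emit:
jog_arm --targets '[[[0,0,0,0,0,0],[0,0,0,0,0,0],[0,0,0,0,0,0],[0,0,0,0,0,0],[0,0,0,0,0,0]]]' --fingers -1 --newtons 50

```text
clock: 9.22
ee_pos: [0.6579, 0.1807, 0.0486]
orientation: [3.139, -0.001, 0.12]
contact_force: [0.8, -5.3, -2.1]
grip_width: 0.0097
grasp_force: 48.7
```

Emit:
jog_arm --targets '[[[0.064,-0.58,0,0,0,0],[0.064,-0.58,0,0,0,0],[0.064,-0.58,0,0,0,0],[0.064,-0.58,0,0,0,0],[0.064,-0.58,0,0,0,0],[0.064,-0.58,0,0,0,0]]]'

```text
clock: 9.72
ee_pos: [0.6689, 0.0785, 0.0486]
orientation: [-3.139, -0.001, 0.119]
contact_force: [0.8, 2.6, -1.3]
grip_width: 0.0103
grasp_force: 49.0
```

Emit:
jog_arm --targets '[[[0.064,-0.58,0,0,0,0],[0.064,-0.58,0,0,0,0],[0.064,-0.58,0,0,0,0],[0.064,-0.58,0,0,0,0],[0.064,-0.58,0,0,0,0],[0.064,-0.58,0,0,0,0],[0.01,-0.08,0,0,0,0],[0,0,0,0,0,0],[0,0,0,0,0,0]]]'

```text
clock: 10.47
ee_pos: [0.6806, -0.0284, 0.0488]
orientation: [-3.141, -0.0, 0.12]
contact_force: [-3.5, 2.1, 2.7]
grip_width: 0.0099
grasp_force: 50.0
```

Emit:
jog_arm --targets '[[[0,0,0,0,0,0],[0,0,0,0,0,0],[0,0,0,0,0,0],[0,0,0.5,0,0,0],[0,0,1,0,0,0],[0,0,1,0,0,0],[0,0,1,0,0,0],[0,0,1,0,0,0],[0,0,1,0,0,0],[0,0,1,0,0,0],[0,0,1,0,0,0],[0,0,1,0,0,0]]]' --fingers -0.1

```text
clock: 11.47
ee_pos: [0.6803, -0.029, 0.3059]
orientation: [3.141, -0.002, 0.12]
contact_force: [-0.0, 0.1, 0.1]
grip_width: 0.0381
grasp_force: 0.0
```

Emit:
jog_arm --targets '[[[-0.5,-0.06,0,0,0,-0.038],[-0.5,-0.06,0,0,0,-0.038],[-0.5,-0.06,0,0,0,-0.038],[-0.5,-0.06,0,0,0,-0.038],[-0.5,-0.06,0,0,0,-0.038],[-0.5,-0.06,0,0,0,-0.038],[-0.5,-0.06,0,0,0,-0.038],[-0.5,-0.06,0,0,0,-0.038],[-0.5,-0.06,0,0,0,-0.038],[-0.5,-0.06,0,0,0,-0.038],[-0.5,-0.06,0,0,0,-0.038],[-0.5,-0.06,0,0,0,-0.038]]]' --fingers 1

```text
clock: 12.47
ee_pos: [0.4997, -0.0507, 0.3041]
orientation: [-3.14, -0.001, -1.318]
contact_force: [-0.0, -0.2, -0.9]
grip_width: 0.085
grasp_force: 0.0
```

```bash
python3 - <<'E'
from rig import r
import pickle,cv2,numpy as np
I={}
for n in("scene","side","wrist"):
    I[n]=r.get_image(n);pickle.dump(I[n],open(n+"2.pkl","wb"))
o=r.get_obs();print(o["ee_pos"],o["orientation"])
def cr(im,x,y,w,h,k): 
    o=cv2.resize(im[y:y+h,x:x+w,::-1],None,fx=k,fy=k,interpolation=cv2.INTER_CUBIC)
    for i in range(0,w,20): cv2.putText(o,str(x+i),(i*k,8),0,.3,(0,0,255));cv2.line(o,(i*k,10),(i*k,16),(0,0,255))
    for i in range(0,h,20): cv2.putText(o,str(y+i),(0,i*k+4),0,.3,(0,0,255))
    return o
a=cr(I["scene"]["color"],340,110,133,150,3);b=cr(I["side"]["color"],200,95,133,150,3)
cv2.imwrite("pics/tray.png",np.hstack([a,b]))
cv2.imwrite("pics/w2.png",cv2.resize(I["wrist"]["color"][:,:,::-1],None,fx=1.25,fy=1.25))
E
```

```text
[ 0.50022742 -0.0507187   0.30411719] [-3.13925276e+00 -1.48849060e-03 -1.31058663e+00]
```

View pics/tray.png

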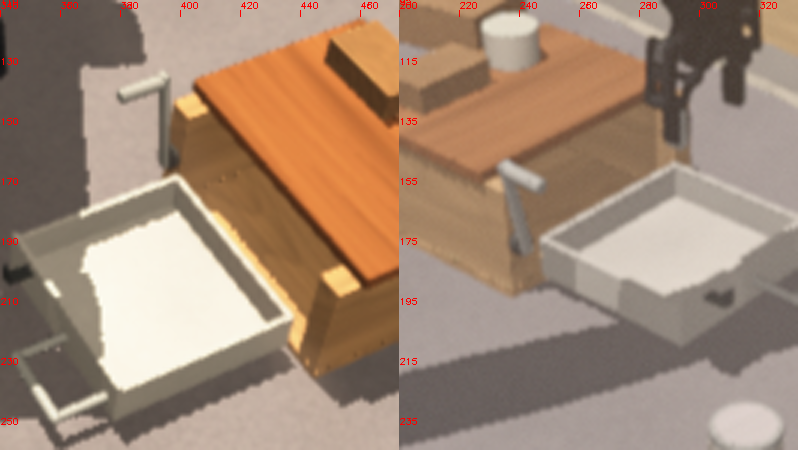

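View pics/w2.png

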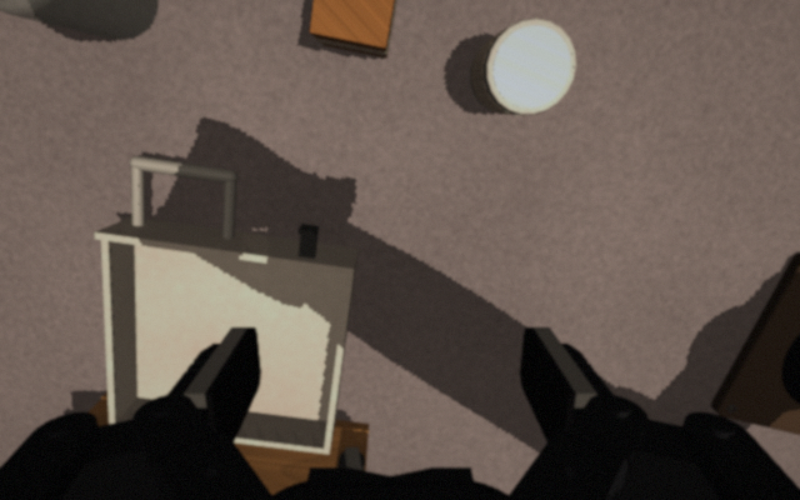

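The tray is fully out and empty, and the latch stands upright. The wrist view shows tin A's lid at (531,66) and the tray rim corners at (97,236), (355,266) and (328,453) (×1.25).

```bash
python3 - <<'E'
from geo import *
S,D,W=[pickle.load(open(n+"2.pkl","rb")) for n in("scene","side","wrist")]
us=lambda u,v:(340+u/3,110+v/3); ud=lambda u,v:(200+(u-399)/3,95+v/3);w=lambda u,v:(u/1.25,v/1.25)
ux=np.array([-.1097,.994]);uy=np.array([-.994,-.1097]);O=np.array([.5879,.3472])
def sh(n,r):
    X,e=r;q=X[:2]-O;print(n,X.round(4),round(e,1),"unit",round(q@ux,4),round(q@uy,4))
sh("back+",tri(S,us(177,176),D,ud(540,240)));sh("back+w",tri(S,us(177,176),W,w(328,453)))
sh("front+",tri(S,us(12,235),D,ud(682,298)));sh("front+w",tri(D,ud(682,298),W,w(355,266)))
sh("back-",tri(S,us(290,318),D,ud(677,167)))
sh("front-",tri(S,us(113,388),W,w(97,236)))
for z in (.056,.064):
    for p in((328,453),(355,266),(97,236)): sh("onz",(onz(W,w(*p),z),0))
sh("tinA w+s",tri(S,(277.5,182.75),W,w(531,66)));print(onz(W,w(531,66),.074))
X=onz(W,w(531,66),.074);print(proj(S,X),proj(D,X))
E
```

```text
back+ [0.4958 0.2078 0.0591] 0.6 unit -0.1284 0.1068
back+w [0.4951 0.2093 0.0604] 0.0 unit -0.1269 0.1073
front+ [0.5205 0.0099 0.071 ] 0.5 unit -0.3279 0.104
front+w [0.5158 0.0042 0.0754] 0.3 unit -0.3331 0.1093
back- [0.7067 0.2273 0.0587] 1.3 unit -0.1322 -0.1049
front- [0.7258 0.0332 0.0699] 0.6 unit -0.3272 -0.1027
onz [0.4949 0.2133 0.056 ] 0 unit -0.1229 0.1072
onz [0.5148 0.0126 0.056 ] 0 unit -0.3246 0.1093
onz [0.7342 0.0424 0.056 ] 0 unit -0.3191 -0.112
onz [0.4954 0.206  0.064 ] 0 unit -0.1302 0.1075
onz [0.5149 0.0097 0.064 ] 0 unit -0.3275 0.1096
onz [0.7295 0.0387 0.064 ] 0 unit -0.3221 -0.1069
tinA w+s [ 0.4284 -0.1747  0.0741] 0.5 unit -0.5012 0.2158
[ 0.42727964 -0.1764931   0.074     ]
[276.36091807 182.56427334] [315.08667789 236.01734023]
```

Emit:
jog_arm --targets '[[[-0.2,-0.347,0,0,0,0.038],[-0.2,-0.347,0,0,0,0.038],[-0.2,-0.347,0,0,0,0.038],[-0.2,-0.347,0,0,0,0.038],[-0.2,-0.347,0,0,0,0.038],[-0.2,-0.347,0,0,0,0.038],[-0.2,-0.347,0,0,0,0.038],[-0.2,-0.347,0,0,0,0.038],[-0.2,-0.347,0,0,0,0.038],[-0.2,-0.347,0,0,0,0.038],[-0.2,-0.347,0,0,0,0.038],[-0.2,-0.347,0,0,0,0.038]]]'

```text
clock: 13.62
ee_pos: [0.4289, -0.1763, 0.3034]
orientation: [3.141, -0.001, 0.129]
contact_force: [-0.9, 0.2, -0.0]
grip_width: 0.0856
grasp_force: 0.0
```

Emit:
jog_arm --targets '[[[0,0,0,0,0,0.038],[0,0,0,0,0,0.038],[0,0,0,0,0,0.038],[0,0,0,0,0,0.038],[0,0,0,0,0,0.038],[0,0,0,0,0,0.038],[0,0,0,0,0,0.038],[0,0,0,0,0,0.038],[0,0,0,0,0,0.038],[0,0,0,0,0,0.038],[0,0,0,0,0,0.038],[0,0,0,0,0,0.038]]]'

```text
clock: 14.62
ee_pos: [0.4293, -0.1758, 0.3035]
orientation: [3.14, 0.001, 1.562]
contact_force: [-0.7, -0.9, -1.3]
grip_width: 0.0853
grasp_force: 0.0
```

```bash
cat > chk.py <<'E'
# shift of each item against the first pictures, by template matching in both fixed cameras
import sys
from geo import *
from rig import r
B={n:pickle.load(open(n+"0.pkl","rb")) for n in("scene","side")}
IT={"tinA":(.4278,-.1758,.037),"tinB":(.439,-.340,.037),"cA":(.564,-.193,.036),"cB":(.569,-.3185,.036)}
if __name__=="__main__":
    N={n:r.get_image(n) for n in B}
    for k in sys.argv[1:]:
        a={}
        for n in B:
            c=proj(B[n],IT[k]).round().astype(int)
            t=B[n]["color"][c[1]-18:c[1]+18,c[0]-16:c[0]+16]; w=N[n]["color"][c[1]-48:c[1]+48,c[0]-46:c[0]+46]
            _,s,_,l=cv2.minMaxLoc(cv2.matchTemplate(w,t,cv2.TM_CCOEFF_NORMED)); a[n]=c+np.array(l)-30; print(k,n,"shift",np.array(l)-30,"score",round(s,3))
        z=IT[k][2]; print("   moved", [(onz(B[n],a[n],z)-onz(B[n],proj(B[n],IT[k]).round(),z)).round(3)[:2].tolist() for n in B])
    o=r.get_obs();print(o["ee_pos"].round(4),o["orientation"].round(3))
E
python3 chk.py tinA tinB cA cB
python3 - <<'E'
from geo import *
S=pickle.load(open("scene0.pkl","rb"));D=pickle.load(open("side0.pkl","rb"))
d=lambda u,v:(300+(u-400)/4,200+v/4)
print("black top near edge",onz(D,d(458,313),.072),onz(D,d(568,327),.072), "right-front bottom scene",onz(S,(205+75/4,165+110/4),0.0),onz(S,(205+128/4,165+30/4),.072))
E
```

```text
tinA scene shift [0 0] score 0.945
tinA side shift [0 1] score 0.823
   moved [[0.0, 0.0], [-0.003, -0.003]]
tinB scene shift [0 0] score 1.0
tinB side shift [0 0] score 0.999
   moved [[0.0, 0.0], [0.0, 0.0]]
cA scene shift [0 0] score 0.621
cA side shift [0 0] score 0.639
   moved [[0.0, 0.0], [0.0, 0.0]]
cB scene shift [0 0] score 1.0
cB side shift [0 0] score 0.998
   moved [[0.0, 0.0], [0.0, 0.0]]
[ 0.4292 -0.1758  0.3033] [3.141e+00 1.000e-03 1.555e+00]
black top near edge [ 0.31805228 -0.28743616  0.072     ] [ 0.35684099 -0.34090493  0.072     ] right-front bottom scene [ 0.34401825 -0.33668985  0.        ] [ 0.34160685 -0.28081461  0.072     ]
```

Emit:
jog_arm --targets '[[[-0.04,0,-0.3,0,0,0.036],[0,0,-1,0,0,0],[0,0,-1,0,0,0],[0,0,-1,0,0,0],[0,0,-1,0,0,0],[0,0,-1,0,0,0],[0,0,-0.7,0,0,0],[0,0,-0.5,0,0,0],[0,0,-0.5,0,0,0],[0,0,-0.5,0,0,0],[0,0,-0.35,0,0,0],[0,0,0,0,0,0]]]'

```text
clock: 15.72
ee_pos: [0.4262, -0.1748, 0.0652]
orientation: [-3.138, -0.003, 1.665]
contact_force: [-1.0, 0.2, -1.0]
grip_width: 0.0855
grasp_force: 0.0
```

Emit:
jog_arm --targets '[[[0,0,0,0,0,0],[0,0,0,0,0,0],[0,0,0,0,0,0],[0,0,0,0,0,0],[0,0,0,0,0,0]]]' --fingers -1 --newtons 35

```text
clock: 16.13
ee_pos: [0.4281, -0.1761, 0.0684]
orientation: [3.14, 0.002, 1.666]
contact_force: [0.9, -0.5, 2.3]
grip_width: 0.0646
grasp_force: 39.9
```

Emit:
jog_arm --targets '[[[0,0,0.5,0,0,0],[0,0,1,0,0,0],[0,0,1,0,0,0],[0,0,1,0,0,0],[0,0,0.5,0,0,0],[0,0,0,0,0,0]]]'

```text
clock: 16.63
ee_pos: [0.4291, -0.1767, 0.1914]
orientation: [3.135, 0.005, 1.666]
contact_force: [0.6, -1.0, -2.1]
grip_width: 0.0649
grasp_force: 40.6
```

Emit:
jog_arm --targets '[[[0.36,0.94,0,0,0,0],[0.36,0.94,0,0,0,0],[0.36,0.94,0,0,0,0],[0.36,0.94,0,0,0,0],[0.36,0.94,0,0,0,0],[0.36,0.94,0,0,0,0],[0.36,0.94,0,0,0,0],[0.36,0.94,0,0,0,0],[0.36,0.94,0,0,0,0],[0.36,0.94,0,0,0,0],[0.36,0.94,0,0,0,0],[0.36,0.94,0,0,0,0]]]'

```text
clock: 17.63
ee_pos: [0.5557, 0.1643, 0.1843]
orientation: [-3.137, 0.0, 1.666]
contact_force: [0.8, -1.0, -2.6]
grip_width: 0.0649
grasp_force: 40.6
```

Emit:
jog_arm --targets '[[[0,0,0,0,0,0.004],[0,0,-0.5,0,0,0],[0,0,-0.5,0,0,0],[0,0,-0.5,0,0,0],[0,0,0,0,0,0]]]'

```text
clock: 18.05
ee_pos: [0.5528, 0.1623, 0.136]
orientation: [-3.13, 0.0, 1.678]
contact_force: [-1.1, 0.1, -3.7]
grip_width: 0.0648
grasp_force: 40.7
```

Emit:
jog_arm --targets '[[[0,0,-0.5,0,0,0],[0,0,-0.5,0,0,0],[0,0,-0.4,0,0,0],[0,0,0,0,0,0],[0,0,0,0,0,0],[0,0,0,0,0,0]]]'

```text
clock: 18.55
ee_pos: [0.5572, 0.1629, 0.1008]
orientation: [3.141, -0.0, 1.678]
contact_force: [0.4, -0.9, -2.8]
grip_width: 0.0647
grasp_force: 40.7
```

Emit:
jog_arm --targets '[[[0,0,-0.15,0,0,0],[0,0,-0.12,0,0,0],[0,0,-0.1,0,0,0],[0,0,0,0,0,0],[0,0,0,0,0,0]]]'

```text
clock: 18.97
ee_pos: [0.5574, 0.163, 0.0904]
orientation: [3.141, 0.0, 1.678]
contact_force: [-0.9, 0.0, 4.4]
grip_width: 0.065
grasp_force: 41.4
```

Emit:
jog_arm --targets '[[[0,0,0,0,0,0],[0,0,0,0,0,0],[0,0,0,0,0,0],[0,0,0.3,0,0,0],[0,0,0.8,0,0,0],[0,0,1,0,0,0],[0,0,1,0,0,0],[0,0,1,0,0,0],[0,0,0,0,0,0]]]' --fingers 0.88

```text
clock: 19.72
ee_pos: [0.5607, 0.1634, 0.2209]
orientation: [3.127, -0.0, 1.679]
contact_force: [0.8, -0.5, 0.8]
grip_width: 0.0803
grasp_force: 0.0
```

```bash
python3 chk.py tinB cA cB
```

```text
tinB scene shift [-3  7] score 0.838
tinB side shift [12 -2] score 0.966
   moved [[0.023, -0.014], [0.027, -0.016]]
cA scene shift [0 0] score 0.949
cA side shift [0 0] score 0.998
   moved [[0.0, 0.0], [0.0, 0.0]]
cB scene shift [0 0] score 0.955
cB side shift [0 0] score 0.624
   moved [[0.0, 0.0], [0.0, 0.0]]
[0.5579 0.163  0.2148] [ 3.137 -0.     1.678]
```

Tin B has been knocked by about (+25,-15) mm. I'll take the cartons first, once I've checked what stands around them.

```bash
python3 - <<'E'
from geo import *
S=pickle.load(open("scene0.pkl","rb"));D=pickle.load(open("side0.pkl","rb"))
for n,a,b in(("jar top",(320.5,254),(391,164)),("mug",(267,284),(421,216)),("yel1",(182,207),(393,316)),("yel2",(178,248),(443,291))): print(n,tri(S,a,D,b))
E
```

```text
jar top (array([ 0.76354883, -0.15114665,  0.14562239]), np.float64(0.6706922529588653))
mug (array([ 0.73939259, -0.29552333,  0.04240104]), np.float64(0.021761882182882684))
yel1 (array([ 0.3889887 , -0.47125659,  0.03494198]), np.float64(0.6140868773589248))
yel2 (array([ 0.53709838, -0.50599076,  0.03651966]), np.float64(0.92300930928768))
```

Emit:
jog_arm --targets '[[[0.018,-0.99,0,0,0,0],[0.018,-0.99,0,0,0,0],[0.018,-0.99,0,0,0,0],[0.018,-0.99,0,0,0,0],[0.018,-0.99,0,0,0,0],[0.018,-0.99,0,0,0,0],[0.018,-0.99,0,0,0,0],[0.018,-0.99,0,0,0,0],[0.018,-0.99,0,0,0,0],[0.018,-0.99,0,0,0,0],[0.018,-0.99,0,0,0,0],[0.018,-0.99,0,0,0,0]]]' --fingers 1

```text
clock: 20.82
ee_pos: [0.5622, -0.1945, 0.21]
orientation: [-3.139, -0.002, 1.678]
contact_force: [0.5, -0.0, 0.3]
grip_width: 0.0853
grasp_force: 0.0
```

Emit:
jog_arm --targets '[[[0,0,0,0,0,0],[0,0,-0.5,0,0,0],[0,0,-1,0,0,0],[0,0,-1,0,0,0],[0,0,-0.5,0,0,0],[0,0,0,0,0,0],[0,0,0,0,0,0]]]'

```text
clock: 21.4
ee_pos: [0.562, -0.1924, 0.12]
orientation: [-3.138, -0.003, 1.679]
contact_force: [-0.2, -0.1, 1.1]
grip_width: 0.0855
grasp_force: 0.0
```

```bash
python3 chk.py cA
```

```text
cA scene shift [0 0] score 0.496
cA side shift [0 0] score 0.427
   moved [[0.0, 0.0], [0.0, 0.0]]
[ 0.5639 -0.1936  0.1232] [3.140e+00 1.000e-03 1.679e+00]
```

Emit:
jog_arm --targets '[[[0,0,-0.5,0,0,0],[0,0,-0.5,0,0,0],[0,0,-0.5,0,0,0],[0,0,-0.4,0,0,0],[0,0,0,0,0,0],[0,0,0,0,0,0]]]'

```text
clock: 22.0
ee_pos: [0.5635, -0.1935, 0.0655]
orientation: [3.141, 0.0, 1.678]
contact_force: [-0.3, -0.5, 0.2]
grip_width: 0.0854
grasp_force: 0.0
```

Emit:
jog_arm --targets '[[[0,0,0,0,0,0],[0,0,0,0,0,0],[0,0,0,0,0,0],[0,0,0,0,0,0],[0,0,0,0,0,0],[0,0,0,0,0,0]]]' --fingers -1 --newtons 30

```text
clock: 22.5
ee_pos: [0.564, -0.1941, 0.0667]
orientation: [3.14, 0.001, 1.678]
contact_force: [-2.2, 0.0, 5.9]
grip_width: 0.0557
grasp_force: 32.7
```

Emit:
jog_arm --targets '[[[0,0,0.5,0,0,0],[0,0,1,0,0,0],[0,0,1,0,0,0],[0,0,1,0,0,0],[0,0,0.5,0,0,0],[0,0,0,0,0,0],[0,0,0,0,0,0]]]'

```text
clock: 23.08
ee_pos: [0.5633, -0.1934, 0.1852]
orientation: [3.141, 0.0, 1.678]
contact_force: [0.2, -0.2, -3.5]
grip_width: 0.0556
grasp_force: 32.9
```

```bash
python3 chk.py tinB cB
```

```text
tinB scene shift [-3  7] score 0.837
tinB side shift [12 -2] score 0.966
   moved [[0.023, -0.014], [0.027, -0.016]]
cB scene shift [0 0] score 0.955
cB side shift [0 0] score 0.626
   moved [[0.0, 0.0], [0.0, 0.0]]
[ 0.562  -0.1928  0.1824] [-3.138e+00 -3.000e-03  1.678e+00]
```

Emit:
jog_arm --targets '[[[0.262,1,0,0,0,0],[0.262,1,0,0,0,0],[0.262,1,0,0,0,0],[0.262,1,0,0,0,0],[0.262,1,0,0,0,0],[0.262,1,0,0,0,0],[0.262,1,0,0,0,0],[0.262,1,0,0,0,0],[0.262,1,0,0,0,0],[0.262,1,0,0,0,0],[0.262,1,0,0,0,0],[0.262,1,0,0,0,0]]]'

```text
clock: 24.18
ee_pos: [0.6564, 0.1679, 0.1815]
orientation: [-3.136, -0.0, 1.678]
contact_force: [-0.1, -0.4, -1.7]
grip_width: 0.0556
grasp_force: 32.9
```

Emit:
jog_arm --targets '[[[0,0.13,0,0,0,0],[0,0,-0.5,0,0,0],[0,0,-1,0,0,0],[0,0,-1,0,0,0],[0,0,-0.3,0,0,0],[0,0,0,0,0,0],[0,0,0,0,0,0],[0,0,0,0,0,0]]]'

```text
clock: 24.85
ee_pos: [0.6588, 0.1698, 0.1027]
orientation: [3.139, 0.0, 1.678]
contact_force: [-0.2, 0.7, -2.0]
grip_width: 0.0557
grasp_force: 32.9
```

Emit:
jog_arm --targets '[[[0,0,-0.18,0,0,0],[0,0,-0.15,0,0,0],[0,0,-0.1,0,0,0],[0,0,0,0,0,0],[0,0,0,0,0,0],[0,0,0,0,0,0]]]'

```text
clock: 25.35
ee_pos: [0.658, 0.1706, 0.0888]
orientation: [3.14, -0.0, 1.679]
contact_force: [0.3, 0.8, -0.6]
grip_width: 0.0556
grasp_force: 33.1
```

Emit:
jog_arm --targets '[[[0,0,-0.06,0,0,0],[0,0,0,0,0,0],[0,0,0,0,0,0]]]'

```text
clock: 25.6
ee_pos: [0.6581, 0.1706, 0.0888]
orientation: [3.141, 0.0, 1.679]
contact_force: [-2.7, -0.6, 5.6]
grip_width: 0.0558
grasp_force: 34.0
```

Emit:
jog_arm --targets '[[[0,0,0,0,0,0],[0,0,0,0,0,0],[0,0,0,0,0,0],[0,0,0.3,0,0,0],[0,0,0.8,0,0,0],[0,0,1,0,0,0],[0,0,1,0,0,0],[0,0,1,0,0,0],[0,0,0,0,0,0],[0,0,0,0,0,0]]]' --fingers 0.65

```text
clock: 26.43
ee_pos: [0.6592, 0.1705, 0.2134]
orientation: [3.135, 0.0, 1.678]
contact_force: [0.1, -1.1, -0.4]
grip_width: 0.0704
grasp_force: 0.0
```

```bash
python3 chk.py tinB cB; python3 - <<'E'
from rig import r
import cv2,numpy as np,pickle
I={}
for n in("scene","side"):
    I[n]=r.get_image(n);pickle.dump(I[n],open(n+"3.pkl","wb"))
def cr(im,x,y,w,h,k): return cv2.resize(im[y:y+h,x:x+w,::-1],None,fx=k,fy=k,interpolation=cv2.INTER_CUBIC)
a=np.hstack([cr(I["scene"]["color"],340,130,133,100,3),cr(I["side"]["color"],220,120,133,100,3)])
b=np.hstack([cr(I["scene"]["color"],200,190,100,75,4)[:, :399],cr(I["side"]["color"],345,215,100,75,4)[:,:399]])
cv2.imwrite("pics/m.png",np.vstack([a,b]))
E
```

```text
tinB scene shift [-3  7] score 0.836
tinB side shift [12 -2] score 0.966
   moved [[0.023, -0.014], [0.027, -0.016]]
cB scene shift [0 0] score 0.955
cB side shift [0 0] score 0.623
   moved [[0.0, 0.0], [0.0, 0.0]]
[0.6571 0.1703 0.2087] [-3.14   0.     1.678]
```

View pics/m.png

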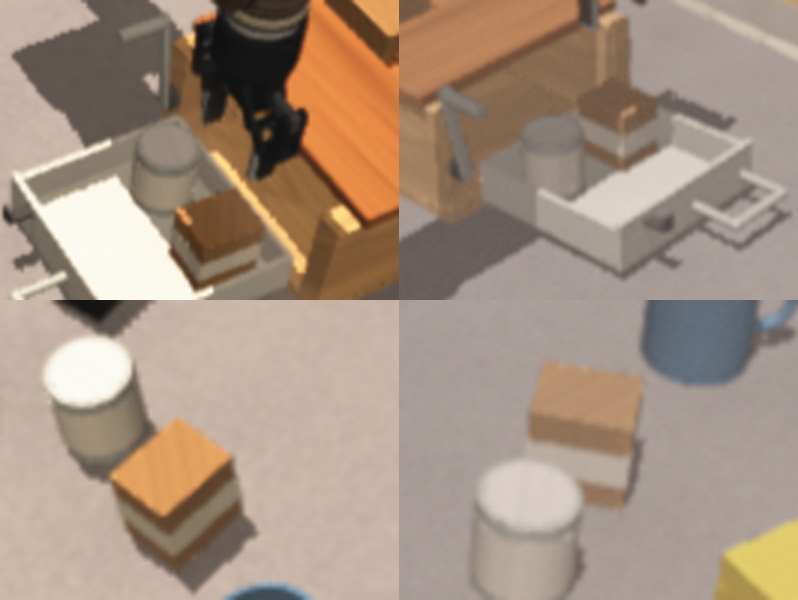

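Tin A and carton A stand in the tray's back row. Below, tin B's lid is at (88,371) in the scene crop and (528,497) in the side crop, and carton B's top is fully visible in both.

```bash
python3 - <<'E'
from geo import *
S=pickle.load(open("scene3.pkl","rb"));D=pickle.load(open("side3.pkl","rb"))
s=lambda u,v:(200+u/4,190+(v-300)/4);d=lambda u,v:(345+(u-399)/4,215+(v-300)/4)
c1=[s(112,475),s(177,420),s(235,458),s(165,518)];c2=[d(530,408),d(546,360),d(643,376),d(637,427)]
for im,c in((S,c1),(D,c2)):
    q=np.array([onz(im,p,.072)[:2] for p in c]);e=np.roll(q,-1,0)-q
    print(q.mean(0).round(4),[(round(float(np.hypot(*x)),4),round(float(np.degrees(np.arctan2(x[1],x[0]))),1)) for x in e])
print(tri(S,np.mean(c1,0),D,np.mean(c2,0)))
print("tinB",tri(S,s(88,371),D,d(528,497)),onz(S,s(88,371),.074),onz(D,d(528,497),.074))
E
```

```text
[ 0.5717 -0.3164] [(0.0631, 119.9), (0.0565, 33.1), (0.0673, -60.9), (0.0556, -151.2)]
[ 0.5705 -0.3218] [(0.0525, 28.3), (0.0651, -58.8), (0.0533, -146.7), (0.0697, 120.5)]
(array([ 0.57200741, -0.3186505 ,  0.070147  ]), np.float64(0.8146578951936979))
tinB (array([ 0.46489136, -0.35651057,  0.0705498 ]), np.float64(0.7128442215842188)) [ 0.46654283 -0.35464861  0.074     ] [ 0.46199969 -0.36074207  0.074     ]
```

Emit:
jog_arm --targets '[[[-0.17,-0.96,0,0,0,0.033],[-0.17,-0.96,0,0,0,0.033],[-0.17,-0.96,0,0,0,0.033],[-0.17,-0.96,0,0,0,0.034],[-0.17,-0.96,0,0,0,0],[-0.17,-0.96,0,0,0,0],[-0.17,-0.96,0,0,0,0],[-0.17,-0.96,0,0,0,0],[-0.17,-0.96,0,0,0,0],[-0.17,-0.96,0,0,0,0],[-0.17,-0.96,0,0,0,0],[-0.17,-0.96,0,0,0,0]]]' --fingers 1

```text
clock: 27.63
ee_pos: [0.5952, -0.1762, 0.2074]
orientation: [-3.14, -0.003, 2.096]
contact_force: [0.6, 0.3, -0.0]
grip_width: 0.0857
grasp_force: 0.0
```

Emit:
jog_arm --targets '[[[-0.17,-0.96,0,0,0,0],[-0.17,-0.96,0,0,0,0],[-0.17,-0.96,0,0,0,0],[-0.17,-0.96,0,0,0,0],[-0.17,-0.96,0,0,0,0],[0,0,-0.5,0,0,0],[0,0,-1,0,0,0],[0,0,-1,0,0,0],[0,0,-0.3,0,0,0],[0,0,0,0,0,0],[0,0,0,0,0,0],[0,0,0,0,0,0]]]'

```text
clock: 28.63
ee_pos: [0.5719, -0.3197, 0.1272]
orientation: [3.141, 0.003, 2.097]
contact_force: [1.2, -1.1, 0.7]
grip_width: 0.0852
grasp_force: 0.0
```

```bash
python3 chk.py cB
```

```text
cB scene shift [20  2] score 0.459
cB side shift [0 0] score 0.285
   moved [[0.027, 0.053], [0.0, 0.0]]
[ 0.5722 -0.3199  0.128 ] [3.14  0.004 2.097]
```

Emit:
jog_arm --targets '[[[-0.03,0.02,-0.5,0,0,0],[0,0,-0.5,0,0,0],[0,0,-0.5,0,0,0],[0,0,-0.5,0,0,0],[0,0,-0.05,0,0,0],[0,0,0,0,0,0],[0,0,0,0,0,0]]]'

```text
clock: 29.32
ee_pos: [0.5701, -0.3187, 0.0637]
orientation: [-3.141, -0.0, 2.096]
contact_force: [0.1, 0.5, 0.0]
grip_width: 0.0858
grasp_force: 0.0
```

Emit:
jog_arm --targets '[[[0,0,0,0,0,0],[0,0,0,0,0,0],[0,0,0,0,0,0],[0,0,0,0,0,0],[0,0,0,0,0,0],[0,0,0,0,0,0]]]' --fingers -1

```text
clock: 29.82
ee_pos: [0.5707, -0.3192, 0.0652]
orientation: [3.141, 0.002, 2.096]
contact_force: [0.0, -0.4, 4.3]
grip_width: 0.0561
grasp_force: 34.2
```

Emit:
jog_arm --targets '[[[0,0,0.5,0,0,0],[0,0,1,0,0,0],[0,0,1,0,0,0],[0,0,1,0,0,0],[0,0,0.5,0,0,0],[0,0,0,0,0,0],[0,0,0,0,0,0]]]'

```text
clock: 30.4
ee_pos: [0.5701, -0.3185, 0.1847]
orientation: [3.141, 0.001, 2.096]
contact_force: [0.1, 0.6, -2.4]
grip_width: 0.0557
grasp_force: 33.6
```

Emit:
jog_arm --targets '[[[0.232,0.948,0,0,0,-0.033],[0.232,0.948,0,0,0,-0.033],[0.232,0.948,0,0,0,-0.033],[0.232,0.948,0,0,0,-0.034],[0.232,0.948,0,0,0,0],[0.232,0.948,0,0,0,0],[0.232,0.948,0,0,0,0],[0.232,0.948,0,0,0,0],[0.232,0.948,0,0,0,0],[0.232,0.948,0,0,0,0],[0.232,0.948,0,0,0,0],[0.232,0.948,0,0,0,0]]]'

```text
clock: 31.4
ee_pos: [0.6518, 0.0244, 0.1803]
orientation: [-3.136, -0.001, 1.678]
contact_force: [0.5, -0.1, -1.5]
grip_width: 0.056
grasp_force: 33.5
```

Emit:
jog_arm --targets '[[[0.232,0.948,0,0,0,0],[0.232,0.948,0,0,0,0],[0,0,0,0,0,0],[0,0,-0.5,0,0,0],[0,0,-1,0,0,0],[0,0,-1,0,0,0],[0,0,-0.25,0,0,0],[0,0,0,0,0,0],[0,0,0,0,0,0],[0,0,0,0,0,0]]]'

```text
clock: 32.23
ee_pos: [0.6685, 0.0789, 0.103]
orientation: [3.139, 0.0, 1.678]
contact_force: [0.4, 0.2, -1.9]
grip_width: 0.0558
grasp_force: 33.4
```

Emit:
jog_arm --targets '[[[0,0,-0.18,0,0,0],[0,0,-0.16,0,0,0],[0,0,-0.12,0,0,0],[0,0,-0.06,0,0,0],[0,0,0,0,0,0],[0,0,0,0,0,0]]]'

```text
clock: 32.73
ee_pos: [0.6679, 0.0796, 0.0872]
orientation: [3.141, 0.0, 1.678]
contact_force: [-2.3, 0.3, 4.8]
grip_width: 0.0556
grasp_force: 34.2
```

Emit:
jog_arm --targets '[[[0,0,0,0,0,0],[0,0,0,0,0,0],[0,0,0,0,0,0],[0,0,0.3,0,0,0],[0,0,0.8,0,0,0],[0,0,1,0,0,0],[0,0,1,0,0,0],[0,0,1,0,0,0],[0,0,0,0,0,0]]]' --fingers 0.65

```text
clock: 33.48
ee_pos: [0.6713, 0.0796, 0.2184]
orientation: [3.127, 0.002, 1.679]
contact_force: [1.0, -0.2, 1.3]
grip_width: 0.0704
grasp_force: 0.0
```

```bash
python3 chk.py tinB
```

```text
tinB scene shift [-3  8] score 0.86
tinB side shift [12 -2] score 0.976
   moved [[0.027, -0.015], [0.027, -0.016]]
[0.6686 0.0796 0.2117] [3.137e+00 1.000e-03 1.678e+00]
```

Emit:
jog_arm --targets '[[[-0.424,-0.91,0,0,0,0],[-0.424,-0.91,0,0,0,0],[-0.424,-0.91,0,0,0,0],[-0.424,-0.91,0,0,0,0],[-0.424,-0.91,0,0,0,0],[-0.424,-0.91,0,0,0,0],[-0.424,-0.91,0,0,0,0],[-0.424,-0.91,0,0,0,0],[-0.424,-0.91,0,0,0,0],[-0.424,-0.91,0,0,0,0],[-0.424,-0.91,0,0,0,0],[-0.424,-0.91,0,0,0,0]]]' --fingers 1

```text
clock: 34.58
ee_pos: [0.5131, -0.2486, 0.2067]
orientation: [-3.139, -0.003, 1.678]
contact_force: [0.2, -0.8, -0.2]
grip_width: 0.0854
grasp_force: 0.0
```

Emit:
jog_arm --targets '[[[-0.424,-0.91,0,0,0,0],[-0.424,-0.91,0,0,0,0],[-0.424,-0.91,0,0,0,0],[-0.424,-0.91,0,0,0,0],[0,0,0,0,0,0],[0,0,-0.5,0,0,0],[0,0,-1,0,0,0],[0,0,-1,0,0,0],[0,0,-0.3,0,0,0],[0,0,0,0,0,0],[0,0,0,0,0,0],[0,0,0,0,0,0]]]'

```text
clock: 35.58
ee_pos: [0.4648, -0.3578, 0.1264]
orientation: [3.14, 0.002, 1.679]
contact_force: [-0.5, -0.5, 0.7]
grip_width: 0.0852
grasp_force: 0.0
```

Emit:
jog_arm --targets '[[[0,0,-0.5,0,0,0],[0,0,-0.5,0,0,0],[0,0,-0.5,0,0,0],[0,0,-0.4,0,0,0],[0,0,0,0,0,0],[0,0,0,0,0,0],[0,0,0,0,0,0]]]'

```text
clock: 36.17
ee_pos: [0.4647, -0.358, 0.0693]
orientation: [3.14, 0.002, 1.678]
contact_force: [0.6, -0.1, 0.1]
grip_width: 0.0851
grasp_force: 0.0
```

Emit:
jog_arm --targets '[[[0,0,0,0,0,0],[0,0,0,0,0,0],[0,0,0,0,0,0],[0,0,0,0,0,0],[0,0,0,0,0,0]]]' --fingers -1 --newtons 35

```text
clock: 36.58
ee_pos: [0.4648, -0.3581, 0.0695]
orientation: [3.14, 0.002, 1.678]
contact_force: [-0.3, 0.2, 6.1]
grip_width: 0.0647
grasp_force: 39.8
```

Emit:
jog_arm --targets '[[[0,0,0.5,0,0,0],[0,0,1,0,0,0],[0,0,1,0,0,0],[0,0,1,0,0,0],[0,0,0.5,0,0,0],[0,0,0,0,0,0],[0,0,0,0,0,0]]]'

```text
clock: 37.17
ee_pos: [0.4637, -0.3571, 0.1875]
orientation: [-3.142, 0.0, 1.678]
contact_force: [-0.3, 0.9, -3.1]
grip_width: 0.0649
grasp_force: 40.0
```

Emit:
jog_arm --targets '[[[0.231,0.946,0,0,0,0],[0.231,0.946,0,0,0,0],[0.231,0.946,0,0,0,0],[0.231,0.946,0,0,0,0],[0.231,0.946,0,0,0,0],[0.231,0.946,0,0,0,0],[0.231,0.946,0,0,0,0],[0.231,0.946,0,0,0,0],[0.231,0.946,0,0,0,0],[0.231,0.946,0,0,0,0],[0.231,0.946,0,0,0,0],[0.231,0.946,0,0,0,0]]]'

```text
clock: 38.17
ee_pos: [0.5453, -0.0149, 0.1842]
orientation: [-3.136, -0.002, 1.678]
contact_force: [-0.1, -0.8, -1.7]
grip_width: 0.0647
grasp_force: 40.0
```

Emit:
jog_arm --targets '[[[0.231,0.946,0,0,0,0],[0.231,0.946,0,0,0,0],[0.231,0.946,0,0,0,0],[0,0,0,0,0,0],[0,0,-0.5,0,0,0],[0,0,-1,0,0,0],[0,0,-1,0,0,0],[0,0,-0.25,0,0,0],[0,0,0,0,0,0],[0,0,0,0,0,0],[0,0,0,0,0,0]]]'

```text
clock: 39.08
ee_pos: [0.5689, 0.0681, 0.1067]
orientation: [3.139, 0.0, 1.678]
contact_force: [0.7, 0.2, -2.5]
grip_width: 0.065
grasp_force: 40.2
```

Emit:
jog_arm --targets '[[[0,0,-0.15,0,0,0],[0,0,-0.15,0,0,0],[0,0,-0.1,0,0,0],[0,0,0,0,0,0],[0,0,0,0,0,0]]]'

```text
clock: 39.5
ee_pos: [0.5677, 0.0685, 0.0932]
orientation: [-3.141, -0.0, 1.678]
contact_force: [0.0, 0.4, -1.9]
grip_width: 0.0648
grasp_force: 40.2
```

Emit:
jog_arm --targets '[[[0,0,-0.07,0,0,0],[0,0,-0.05,0,0,0],[0,0,0,0,0,0],[0,0,0,0,0,0]]]'

```text
clock: 39.83
ee_pos: [0.5684, 0.0686, 0.0915]
orientation: [3.141, 0.0, 1.679]
contact_force: [-2.9, 0.1, 5.2]
grip_width: 0.0649
grasp_force: 41.1
```

Emit:
jog_arm --targets '[[[0,0,0,0,0,0],[0,0,0,0,0,0],[0,0,0,0,0,0],[0,0,0.3,0,0,0],[0,0,0.8,0,0,0],[0,0,1,0,0,0],[0,0,1,0,0,0],[0,0,1,0,0,0],[0,0,1,0,0,0],[0,0,0,0,0,0]]]' --fingers 0.88

```text
clock: 40.67
ee_pos: [0.5715, 0.0683, 0.2517]
orientation: [3.127, 0.002, 1.678]
contact_force: [-0.0, 0.9, 1.4]
grip_width: 0.0804
grasp_force: 0.0
```

Emit:
jog_arm --targets '[[[0.3,-0.27,0,0,0,-0.0385],[0.3,-0.27,0,0,0,-0.0385],[0.3,-0.27,0,0,0,-0.0385],[0.3,-0.27,0,0,0,-0.0385],[0.3,-0.27,0,0,0,-0.0385],[0.3,-0.27,0,0,0,-0.0385],[0.3,-0.27,0,0,0,-0.0385],[0.3,-0.27,0,0,0,-0.0385],[0.3,-0.27,0,0,0,-0.0385],[0.3,-0.27,0,0,0,-0.0385],[0.3,-0.27,0,0,0,-0.0385],[0.3,-0.27,0,0,0,-0.0385]]]' --fingers -0.05

```text
clock: 41.67
ee_pos: [0.6762, -0.0292, 0.2428]
orientation: [-3.142, 0.0, 0.221]
contact_force: [1.1, 0.4, -0.7]
grip_width: 0.0406
grasp_force: 0.0
```

Emit:
jog_arm --targets '[[[0,0,0,0,0,-0.037],[0,0,0,0,0,0],[0,0,0,0,0,0]]]'

```text
clock: 41.92
ee_pos: [0.6758, -0.0287, 0.2426]
orientation: [-3.141, 0.0, 0.114]
contact_force: [0.2, -0.4, 0.2]
grip_width: 0.0406
grasp_force: 0.0
```

```bash
python3 - <<'E'
from rig import r
import cv2,numpy as np
I={n:r.get_image(n)["color"] for n in("scene","side")}
o=r.get_obs();print(o["ee_pos"].round(4),o["orientation"].round(3))
def cr(im,x,y,w,h,k): return cv2.resize(im[y:y+h,x:x+w,::-1],None,fx=k,fy=k,interpolation=cv2.INTER_CUBIC)
cv2.imwrite("pics/m2.png",np.hstack([cr(I["scene"],330,110,133,150,3),cr(I["side"],220,85,133,150,3)]))
E
```

```text
[ 0.6757 -0.0285  0.2427] [-3.141  0.     0.113]
```

View pics/m2.png

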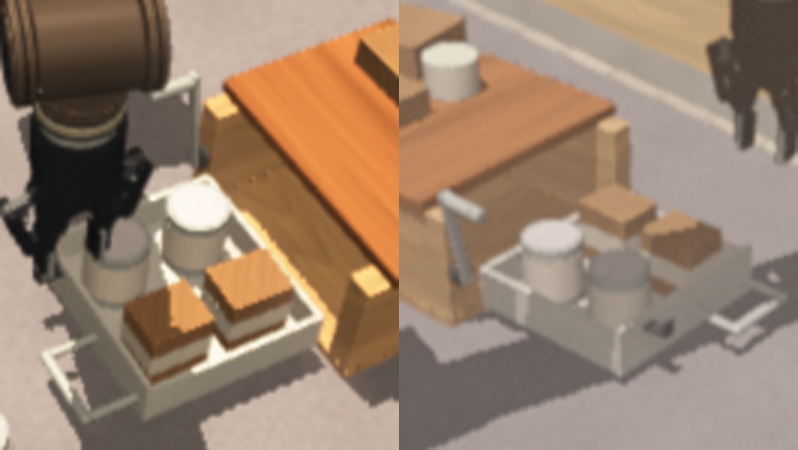

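All four items stand upright on the tray floor, two tins on the robot side and two cartons on the far side. Next I'll grip the handle and push the tray home.

Emit:
jog_arm --targets '[[[0.1,0,-1,0,0,0],[0,0,-1,0,0,0],[0,0,-1,0,0,0],[0,0,-1,0,0,0],[0,0,-0.8,0,0,0],[0,0,-0.5,0,0,0],[0,0,-0.5,0,0,0],[0,0,-0.5,0,0,0],[0,0,-0.3,0,0,0],[0,0,0,0,0,0],[0,0,0,0,0,0]]]'

```text
clock: 42.93
ee_pos: [0.6792, -0.0288, 0.0449]
orientation: [3.142, -0.0, 0.111]
contact_force: [0.3, 0.6, -0.1]
grip_width: 0.0408
grasp_force: 0.0
```

Emit:
jog_arm --targets '[[[0,0,0,0,0,0],[0,0,0,0,0,0],[0,0,0,0,0,0],[0,0,0,0,0,0],[0,0,0,0,0,0]]]' --fingers -1 --newtons 50

```text
clock: 43.35
ee_pos: [0.6799, -0.0283, 0.0465]
orientation: [-3.141, -0.002, 0.111]
contact_force: [-1.5, 2.6, 5.5]
grip_width: 0.01
grasp_force: 49.0
```

Emit:
jog_arm --targets '[[[-0.016,0.15,0,0,0,0],[-0.027,0.25,0,0,0,0],[-0.044,0.4,0,0,0,0],[-0.044,0.4,0,0,0,0],[-0.044,0.4,0,0,0,0],[-0.044,0.4,0,0,0,0],[-0.044,0.4,0,0,0,0],[-0.044,0.4,0,0,0,0],[-0.044,0.4,0,0,0,0],[-0.044,0.4,0,0,0,0],[-0.044,0.4,0,0,0,0],[-0.044,0.4,0,0,0,0]]]'

```text
clock: 44.35
ee_pos: [0.6657, 0.1026, 0.0465]
orientation: [3.139, -0.003, 0.111]
contact_force: [-0.6, -2.8, 5.4]
grip_width: 0.0099
grasp_force: 49.2
```

Emit:
jog_arm --targets '[[[-0.044,0.4,0,0,0,0],[-0.044,0.4,0,0,0,0],[-0.044,0.4,0,0,0,0],[-0.044,0.4,0,0,0,0],[-0.044,0.4,0,0,0,0],[-0.033,0.3,0,0,0,0],[-0.02,0.17,0,0,0,0],[-0.01,0.1,0,0,0,0],[0,0,0,0,0,0],[0,0,0,0,0,0]]]'

```text
clock: 45.18
ee_pos: [0.6573, 0.1805, 0.0466]
orientation: [3.141, -0.004, 0.111]
contact_force: [0.0, 0.1, 5.6]
grip_width: 0.0097
grasp_force: 49.4
```

Emit:
jog_arm --targets '[[[0,0.07,0,0,0,0],[0,0.07,0,0,0,0],[0,0,0,0,0,0],[0,0,0,0,0,0]]]'

```text
clock: 45.52
ee_pos: [0.6573, 0.1807, 0.0465]
orientation: [3.134, -0.001, 0.112]
contact_force: [-1.0, -10.1, 8.0]
grip_width: 0.0104
grasp_force: 49.7
```

Emit:
jog_arm --targets '[[[0,0,0,0,0,0],[0,0,0,0,0,0],[0,0,0,0,0,0],[0,0,0.5,0,0,0],[0,0,1,0,0,0],[0,0,1,0,0,0],[0,0,1,0,0,0],[0,0,1,0,0,0],[0,0,1,0,0,0],[0,0,1,0,0,0],[0,0,0.5,0,0,0],[0,0,0,0,0,0]]]' --fingers -0.05

```text
clock: 46.52
ee_pos: [0.6579, 0.1853, 0.2613]
orientation: [-3.141, -0.01, 0.111]
contact_force: [0.4, 0.5, 0.1]
grip_width: 0.0404
grasp_force: 0.0
```

Emit:
jog_arm --targets '[[[-0.55,-0.06,0,0,0,0.0385],[-0.55,-0.06,0,0,0,0.0385],[-0.55,-0.06,0,0,0,0.0385],[-0.55,-0.06,0,0,0,0.0385],[-0.55,-0.06,0,0,0,0.0385],[-0.55,-0.06,0,0,0,0.0385],[-0.55,-0.06,0,0,0,0.0385],[-0.55,-0.06,0,0,0,0.0385],[-0.55,-0.06,0,0,0,0.0385],[-0.55,-0.06,0,0,0,0.0385],[-0.55,-0.06,0,0,0,0.0385],[-0.55,-0.06,0,0,0,0.0385]]]'

```text
clock: 47.52
ee_pos: [0.4559, 0.1628, 0.2522]
orientation: [-3.137, 0.001, 1.568]
contact_force: [-0.2, 0.2, 1.4]
grip_width: 0.0404
grasp_force: 0.0
```

Emit:
jog_arm --targets '[[[0,0,0,0,0,0.0385],[0,0,0,0,0,0],[0,0,0,0,0,0],[0,0,0,0,0,0]]]'

```text
clock: 47.85
ee_pos: [0.4577, 0.1629, 0.2537]
orientation: [-3.14, 0.0, 1.681]
contact_force: [-0.1, 0.5, 0.1]
grip_width: 0.0407
grasp_force: 0.0
```

```bash
python3 - <<'E'
from rig import r
import cv2,numpy as np
I={n:r.get_image(n)["color"] for n in("scene","side")}
o=r.get_obs();print(o["ee_pos"].round(4),o["orientation"].round(3))
def cr(im,x,y,w,h,k): return cv2.resize(im[y:y+h,x:x+w,::-1],None,fx=k,fy=k,interpolation=cv2.INTER_CUBIC)
cv2.imwrite("pics/m3.png",np.hstack([cr(I["scene"],340,100,133,150,3),cr(I["side"],190,75,133,150,3)]))
E
```

```text
[0.458  0.1629 0.2541] [-3.141  0.     1.681]
```

View pics/m3.png

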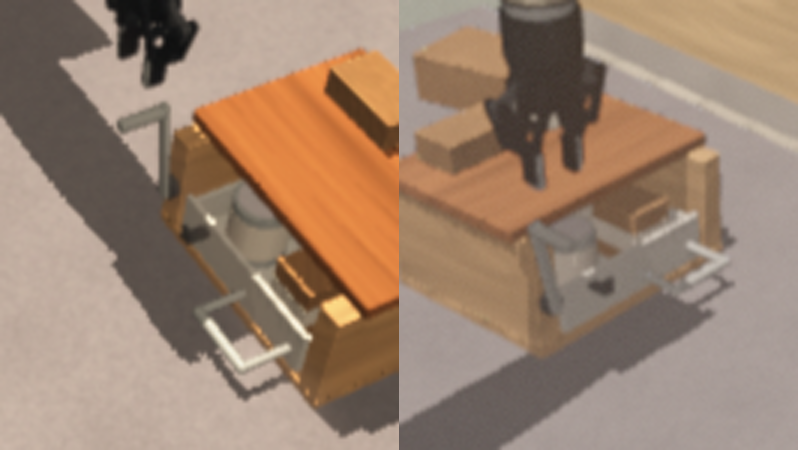

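The tray is home under the board and its items are upright. The latch peg is directly below the gripper.

Emit:
jog_arm --targets '[[[0.02,-0.1,-0.7,0,0,0],[0,0,-0.7,0,0,0],[0,0,-0.6,0,0,0],[0,0,-0.4,0,0,0],[0,0,-0.3,0,0,0],[0,0,0,0,0,0],[0,0,0,0,0,0]]]'

```text
clock: 48.53
ee_pos: [0.4587, 0.16, 0.1738]
orientation: [-3.141, -0.0, 1.683]
contact_force: [0.5, -0.5, 1.4]
grip_width: 0.0402
grasp_force: 0.0
```

Emit:
jog_arm --targets '[[[0,0,0,0,0,0],[0,0,0,0,0,0],[0,0,0,0,0,0],[0,0,0,0,0,0],[0,0,0,0,0,0],[0,0,0,0,0,0]]]' --fingers -1 --newtons 35

```text
clock: 49.03
ee_pos: [0.4593, 0.1601, 0.1752]
orientation: [3.139, -0.0, 1.683]
contact_force: [-1.5, -0.5, 5.7]
grip_width: 0.0148
grasp_force: 34.4
```

Emit:
jog_arm --targets '[[[0.164,0.018,0.02,0,0,0],[0.33,0.037,0.02,0,0,0],[0.331,0.037,-0.007,0,0,0],[0.329,0.036,-0.04,0,0,0],[0.323,0.036,-0.073,0,0,0],[0.314,0.035,-0.105,0,0,0],[0.302,0.033,-0.136,0,0,0],[0.287,0.032,-0.166,0,0,0],[0.269,0.03,-0.194,0,0,0]]]'

```text
clock: 49.78
ee_pos: [0.5389, 0.1687, 0.1529]
orientation: [-3.142, 0.0, 1.683]
contact_force: [-2.8, -1.7, 3.7]
grip_width: 0.0146
grasp_force: 35.9
```

Emit:
jog_arm --targets '[[[0.248,0.028,-0.22,0,0,0],[0.226,0.025,-0.244,0,0,0],[0.2,0.022,-0.265,0,0,0],[0.173,0.019,-0.284,0,0,0],[0.144,0.016,-0.3,0,0,0],[0.113,0.013,-0.313,0,0,0],[0.083,0.009,-0.323,0,0,0],[0,0,0,0,0,0],[0,0,0,0,0,0]]]'

```text
clock: 50.53
ee_pos: [0.5728, 0.1725, 0.0932]
orientation: [-3.139, 0.0, 1.683]
contact_force: [-3.5, -3.0, -1.2]
grip_width: 0.0145
grasp_force: 39.8
```

Emit:
jog_arm --targets '[[[0.05,0.006,-0.3,0,0,0],[0.01,0,-0.2,0,0,0],[0,0,0,0,0,0],[0,0,0,0,0,0]]]'

```text
clock: 50.87
ee_pos: [0.5749, 0.1727, 0.0793]
orientation: [-3.141, 0.0, 1.683]
contact_force: [-3.3, -2.3, -0.9]
grip_width: 0.0149
grasp_force: 40.8
```

Emit:
jog_arm --targets '[[[0,0,-0.12,0,0,0],[0,0,-0.08,0,0,0],[0,0,0,0,0,0],[0,0,0,0,0,0]]]'

```text
clock: 51.2
ee_pos: [0.5752, 0.1727, 0.0747]
orientation: [-3.14, 0.0, 1.683]
contact_force: [-4.5, -2.3, 3.5]
grip_width: 0.0142
grasp_force: 41.2
```

Emit:
jog_arm --targets '[[[0,0,-0.08,0,0,0],[0,0,-0.06,0,0,0],[0,0,0,0,0,0],[0,0,0,0,0,0]]]'

```text
clock: 51.53
ee_pos: [0.5753, 0.1728, 0.0704]
orientation: [-3.141, 0.0, 1.683]
contact_force: [-4.0, -3.3, 2.2]
grip_width: 0.0146
grasp_force: 41.5
```

Emit:
jog_arm --targets '[[[0,0,-0.08,0,0,0],[0,0,-0.06,0,0,0],[0,0,0,0,0,0],[0,0,0,0,0,0]]]'

```text
clock: 51.87
ee_pos: [0.5754, 0.1728, 0.0681]
orientation: [-3.14, 0.001, 1.684]
contact_force: [-9.1, -3.5, 12.4]
grip_width: 0.0143
grasp_force: 42.8
```

Emit:
jog_arm --targets '[[[0,0,-0.06,0,0,0],[0,0,0,0,0,0],[0,0,0,0,0,0]]]'

```text
clock: 52.12
ee_pos: [0.5755, 0.1729, 0.068]
orientation: [-3.14, 0.001, 1.684]
contact_force: [-14.4, -5.1, 17.7]
grip_width: 0.0145
grasp_force: 43.5
```

Emit:
jog_arm --targets '[[[0,0,0,0,0,0],[0,0,0,0,0,0],[0,0,0,0,0,0],[0,0,0.3,0,0,0],[0,0,0.8,0,0,0],[0,0,1,0,0,0],[0,0,1,0,0,0],[0,-0.5,1,0,0,0],[0,-0.8,1,0,0,0],[0,-0.9,0.5,0,0,0],[0,-0.9,0,0,0,0],[0,0,0,0,0,0]]]' --fingers 0

```text
clock: 53.12
ee_pos: [0.577, 0.0765, 0.2346]
orientation: [3.136, 0.002, 1.68]
contact_force: [-0.1, -0.2, 0.0]
grip_width: 0.0424
grasp_force: 0.0
```

```bash
python3 - <<'E'
from rig import r
import cv2,numpy as np
I={n:r.get_image(n)["color"] for n in("scene","side")}
o=r.get_obs();print(o["ee_pos"].round(4),o["clock"])
Z=[cv2.imread("pics/scene0.png")[:,:,::-1],cv2.imread("pics/side0.png")[:,:,::-1]]
def cr(im,x,y,w,h,k): return cv2.resize(im[y:y+h,x:x+w,::-1],None,fx=k,fy=k,interpolation=cv2.INTER_CUBIC)
cv2.imwrite("pics/m4.png",np.vstack([np.hstack([cr(I["scene"],380,140,100,75,4),cr(I["side"],220,120,100,75,4)]),np.hstack([cr(Z[0],380,140,100,75,4),cr(Z[1],220,120,100,75,4)])]))
E
```

```text
[0.5757 0.0793 0.2322] 53.2167
```

View pics/m4.png

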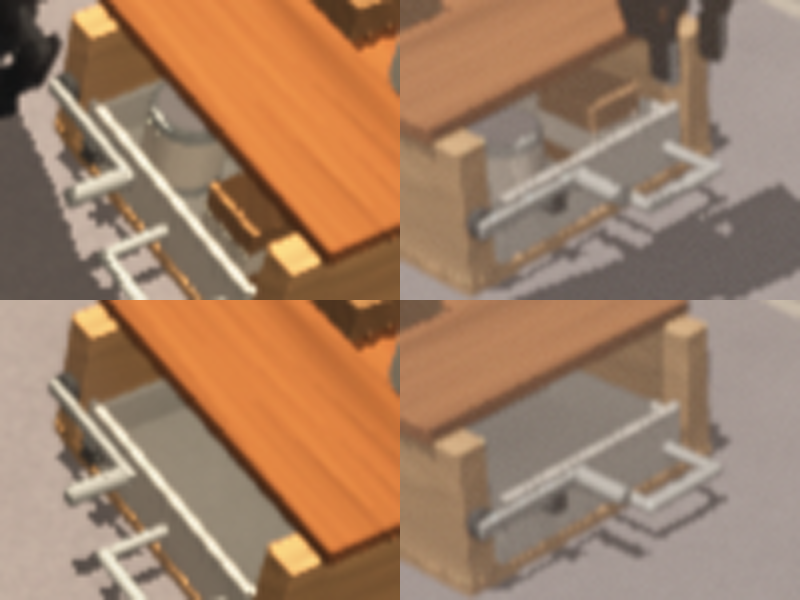

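The latch (top row) lies exactly as it did at the start (bottom row), with the peg tip at about (72,190) in both. The tray front is home, the items are inside, and the gripper is well clear.

```bash
python3 -c "
from rig import r
print(r.hand_in())"
```

```text
the job is handed in; nothing more can be done
None
```

I handed the job in at about 53 s: both tins and both cartons stand upright in the tray, which is fully home with the latch back down in its catch, and I never touched the jar or the mug.

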